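# Lay the tube block on the warming plate and switch on the locked power toggle

## Task

Get the tube warmer going: first tip the tall metal tube block over the plate's front edge so that it lies flat on the warming plate with its wells facing up (up to a third of its length may overhang the front edge). Then switch on the power at the white control box: pull the locking toggle outward, flip it from the red side to the green side and let it spring back in so that it is locked. Leave everything else on the bench where it stands.

Things in the scene. Friction and masses are not known exactly. Their poses are not given: they have to be found in the camera images.
- station: Warming plate, fixed: bare-metal slab 170 (its x) by 200 (y), top 10 above the bench, a blue stripe along each side; along its far edge a white bar, 35 high, x from 85 to 125. Origin: centre of the slab, on the bench; +x points from its open front edge (x = -85, towards the robot) to the white bar; z up.
- block: Loose metal tube block 80 x 80 x 130, 0.5 to 1 kg, too wide to grip. Starts standing on end on the bench in front of the plate (gap 2 to 10), square to its front edge within 3 degrees; its face with 12 dark wells looks to the robot. Origin: centre of the end it stands on; z along the 130 length, +x from the well face (x = -40) to the plain face (x = 40, next to the plate).
- block_center (a point): Centre of the tube block, 65 from its standing end. Pushed towards the plate near its top, the block catches on the plate's 10 high front edge, passes its balance when leaning about 36 degrees (the pusher, 100 above the bench, is then about over the edge) and falls by itself, plain face down, on to the plate.
- control: Power control box, fixed: white, 160 (its x) by 110 (y) by 75 tall. Its top has a red stripe (off) at the end nearer the robot (-x) and a green stripe (on) at the far end (+x). Origin: centre of its underside, z up. The locking toggle rises from the middle of its top.
- toggle_pivot (a point): Point on the toggle's hinge axis, midway across the bat, in the box, 60 above the bench. The hinge axis is the box's y. Steel lock humps stand up to 107 above the bench around the middle of the box's top, up to 19 either side of the bat.
- knob (a point): Centre of the toggle's knob: an orange drum 32 in diameter, 26 wide along the box's y, with flat black-centred ends; grip it across these ends, closing along the box's y (it can turn between the pads). It is 120 from the pivot with the bat in, 138 when right out. Below it the bat is a steel rod 16 in diameter.
- toggle (a joint): Swing of the toggle bat, rad: 0 upright, negative leaning to the red stripe (off, stop at -0.454), positive to the green stripe (on, stop at +0.454). With the bat in, a cross pin meets the lock humps at about -0.37 and +0.37 and the bat cannot pass. It stays at the angle where it is left.
- toggle_pull (a joint): How far the bat is pulled out along its own length, away from the pivot, m: 0 in (sprung, 5 N), at most 0.018 (about 11 N). It must be out 0.012 or more to swing between -0.37 and +0.37; let go beyond that, it springs back in and is locked.
- flask: Bystander: clear conical flask, 115 tall, 72 across the base. Origin: centre of its underside, z up.
- reagent: Bystander: amber bottle with blue cap, 140 tall, 60 across. Origin: centre of its underside, z up.
- wash: Bystander: white bottle with red cap, 170 tall, 64 across. Origin: centre of its underside, z up.
- beaker: Bystander: open glass beaker, 90 tall, 76 across. Origin: centre of its underside, z up.
- rack: Bystander: orange tube rack, 90 x 180 x 40 with tube tops 35 higher. Origin: centre of its underside, z up.
There are look-alikes about, which are no part of the job. What is shaped like the block but purple is not meant.

How it is judged:
On the way, in this order (a step that is already met when the one before it is completed fails the run):
1. the block lies on the plate, wells up, with the toggle still off (angle between block's own x axis and vertical above 3.02 rad and x of block_center in the frame of station between -0.07 and 0.045 m and y of block_center in the frame of station between -0.065 and 0.065 m and z of block_center in the frame of station between 0.042 and 0.058 m and value of joint toggle below -0.33 rad), for 0.2 s.
2. the toggle's bat is pulled outward (at least 9 mm) (value of joint toggle_pull above 0.009 m), for 0.05 s.
3. the toggle is on the green side and back in (value of joint toggle above 0.33 rad and value of joint toggle_pull below 0.003 m), for 0.2 s.
At the end, for the whole second after the job is handed in: The block lies at rest flat on the warming plate (within about 7 degrees), wells up, its centre 70 mm in front of to 45 mm behind the slab's centre and within 65 mm to either side; the toggle leans to the green stripe (joint over 0.33 rad) and is back in (within 3 mm); both are let go (all of step 3 and angle between block's own x axis and vertical above 3.02 rad and x of block_center in the frame of station between -0.07 and 0.045 m and y of block_center in the frame of station between -0.065 and 0.065 m and z of block_center in the frame of station between 0.042 and 0.058 m and linear speed of block below 0.02 m/s); the robot touches nothing.
It fails at once if another thing on the bench is moved by more than 30 mm or tipped (distance of any of flask, reagent, wash, beaker, rack from where it was at the start of the episode above 0.03 m or angle between any of flask, reagent, wash, beaker, rack's own z axis and vertical above 0.4 rad).
It also fails if it takes over 61 s, if anything falls off the work surface, if the arm or the gripper's body presses on something with over 40 N, if the wrist force passes 120 N, or if a joint passes its speed limit or range.

## Robot

A 6-joint arm with a two-finger parallel gripper is mounted at the origin on the work surface. World frame = base frame: x ahead of the robot, y to its left, z up, the work surface at z = 0. Lengths are in m, angles in rad, forces in N, time in s.
With the tool pointing down it reaches from about 0.4 to 0.825 m from the base axis. Payload 7 kg.
Tool frame: the origin (TCP) lies midway between the tips of the shut fingers; the grasp point (between the pads) lies 19 mm behind it; z points along the fingers, y is the line along which they close (so a half turn about z gives the same grasp; the last joint's range is limited). The gripper opens to 85 mm and grips with 20 to 120 N. Pads are 22 mm wide; open, the fingers measure 114 mm over their backs; the gripper's body (76 mm by 85 mm) begins 54 mm behind the grasp point. The pads swing forward as they close: fully open they stand 13 mm farther back than shut.
Start: joints at [1.588, 0.359, 0.012, 0, -1.224, -0.288], TCP at [0.181, 0.65, 0.231] pointing down, gripper open.
Joint ranges: [-3.07, 3.07], [-1.43, 2.12], [-1.02, 1.25], [-3.03, 1.67], [-3.05, -0], [-3.03, 3.03]. Speed limits (rad/s): [2.39, 2.39, 3.01, 3.14, 3.14, 3.14].

## Interface

Orientations are given as a unit quaternion [x, y, z, w].
In Python, from workcell import bot gives the robot as it stands.
- The arm moves only by the tool arm_command, never from a script. Its argument "rows" is a list of rows, each a list of 5 numbers: the opening, from -1 (shut) to 1 (fully open), so that 0 is half open, then the shift along the tool's x, y, z in cm, then the turn about the tool's z in rad. A call has exactly 5 rows; each row is the pose to reach, as a shift and turn from the pose commanded when the call began, along the tool's axes at that moment; what a row does not reach only later rows make up. A row lasts 1/10 s, in which the tool goes at most 50 mm and 8.59 degrees, less where a joint would pass 70% of its speed; a pose out of reach is approached as far as the arm can. A call with a gripper value outside its range is refused whole. The fingers move at their own pace and stop on an object; "squeeze" is the grip in N (left out, the last holds). Time passes only in rows, so rows that repeat a pose let the fingers close, or fill a call up. It gives the time, the measured TCP pose, the force, the opening and the grip force at its end, in the units of the state.
- bot.sense(): the state, without advancing time (a new reading comes with each control period).
- bot.capture(name): name is "scene" or "top" or "wrist"; returns (picture, depth): 400x640x3 uint8, red, green, blue; 400x640 float32, m along the optical axis (not along the pixel's ray), 0 where there is no reading.
- bot.camera_params(name): a dict with "mtx" (3x3 intrinsics, pixels), "T" (4x4, takes a point from camera to world coordinates); the wrist camera has in their place "mount" (4x4, takes a point from camera to tool coordinates, whose origin is the TCP and whose axes are the flange's). Camera axes: x right, y down, z forward; pixel columns grow to the right and rows downward; lengths in m; the calibration is good to about 2 mm. The wrist camera is an equidistant fisheye: a pixel r from the principal point sees the ray r / f radians off the axis. A picture is of the moment at which its call begins: read the wrist's pose just before it. camera_params takes no time and is no camera call.
- bot.close_job(): hands the job in; it is judged then, once.
Trained networks look in the newest picture that a camera, given by its name, has taken for a name from the list of things; names that differ only in an ending like _2 or _b are one class to them, and where a whole thing is asked for, a point or a joint stands for the part that bears it (a point fixed in the world has none). Each returns a list of dicts, best first, with "p" (0 to 1); they miss things now and then, are a little off and sometimes report something else, mostly with a low value. They report only what shows in the picture. A call takes as long as a camera call. They do not tell look-alikes from the thing itself.
- bot.cut_out(camera, target): "mask" (400x640 bool, what is visible of it) and "box" ([left, top, width, height] in pixels, round what is visible of it).
- bot.landmark_of(camera, target): "uv" ([column, row] in pixels: a listed point, or the origin of a listed thing).
The state is a dict: "clock": time; "joint_pos": joint angles; "joint_velocities": joint speeds; "effort": joint torques, N m; "position": TCP position; "tcp_rot": TCP orientation; "contact_force": force on the tool from outside, world axes, zero at the start; "moment": the same for the moment, N m; "opening": opening from 0.0 (shut) to 1.0 (fully open); "gripper_force": force on a finger pad.
Only numpy, scipy, OpenCV 4.12 (cv2) and the standard library are available. Lean on these libraries where they do the work, as an engineer would, in place of code of your own. Each camera call takes 0.05 s, during which the arm holds its last target. There are 200 camera calls.

## Working session

There is one attempt and no reset: what is moved stays moved. The work goes in short steps, Python scripts to look and compute and a tool call to move; the robot and the scene stay as the last step left them, time stands still between calls to the robot, and variables do not carry over. Pictures are saved under pics/ and viewed, at most 10 in all, crops included, and the job is handed in when it is done.

Besides the shell and the picture viewer there is one more tool, called after "Request:" as name(argument=value, ...) on one line, values as JSON. arm_command: Moves the arm, as the interface text tells. Its arguments: {"type":"object","properties":{"rows":{"type":"array"},"squeeze":{"type":"number"}},"required":["rows"]}

```bash
mkdir -p pics; cat > h.py <<'E'
import numpy as np, cv2
from workcell import bot
from scipy.spatial.transform import Rotation as R
def cap(n,f=None):
    im,d=bot.capture(n)
    if f: cv2.imwrite('pics/'+f,cv2.cvtColor(im,cv2.COLOR_RGB2BGR))
    return im,d
def cloud(n,d):
    p=bot.camera_params(n);K=p['mtx'];T=p['T']
    v,u=np.mgrid[0:400,0:640]
    P=np.stack([(u-K[0,2])/K[0,0]*d,(v-K[1,2])/K[1,1]*d,d],-1)
    W=P@T[:3,:3].T+T[:3,3]; W[d<=0]=np.nan
    return W
E
python3 - <<'E'
from h import *
np.set_printoptions(precision=3,suppress=True)
s=bot.sense();print(s)
for n in('scene','top'):
    im,d=cap(n,n+'0.png');W=cloud(n,d);np.save(n+'W.npy',W)
    print(n,bot.camera_params(n)['T'])
    for t in('station','block','control','toggle','flask','reagent','wash','beaker','rack'):
        for r in bot.cut_out(n,t)[:3]:
            m=r['mask'];print(n,t,round(r['p'],2),r['box'],np.nanmedian(W[m],0),np.nanpercentile(W[m],[3,97],axis=0).ravel())
    for t in('block_center','knob','toggle_pivot','station','control'):
        for r in bot.landmark_of(n,t)[:3]:print(n,t,round(r['p'],2),r['uv'])
E
```

```text
{'clock': 0.0, 'joint_pos': array([ 1.588,  0.359,  0.011, -0.   , -1.224, -0.288]), 'joint_velocities': array([ 0.001, -0.001,  0.001,  0.002,  0.   , -0.001]), 'effort': array([  0.001, -58.333,  29.343,   6.937,  -0.006,   0.   ]), 'position': array([0.18, 0.65, 0.23]), 'tcp_rot': array([ 0.991, -0.135, -0.   ,  0.001]), 'contact_force': array([ 0.245, -0.244,  0.23 ]), 'moment': array([-0.027,  0.014,  0.006]), 'gripper_force': 0.0, 'opening': 0.9975486083162752}
scene [[-0.634  0.576 -0.517  1.516]
 [ 0.773  0.486 -0.407  0.765]
 [ 0.017 -0.657 -0.753  1.557]
 [ 0.     0.     0.     1.   ]]
scene station 0.67 [319.6, 239.2, 77.8, 64.8] [0.617 0.268 0.013] [0.514 0.169 0.005 0.719 0.359 0.041]
scene station 0.3 [286.1, 155.0, 8.0, 26.5] [ 0.485 -0.191  0.163] [ 0.468 -0.202  0.108  0.506 -0.179  0.191]
scene block 0.89 [412.6, 214.1, 38.3, 42.7] [0.381 0.402 0.109] [0.314 0.359 0.011 0.39  0.436 0.137]
scene block 0.88 [376.8, 218.4, 31.7, 44.7] [0.488 0.296 0.11 ] [0.428 0.248 0.009 0.506 0.33  0.137]
scene block 0.76 [370.5, 187.3, 31.3, 37.4] [0.363 0.196 0.114] [0.311 0.142 0
[... 1798 characters left out ...]
.4, 173.5, 22.8, 23.1] [ 0.618 -0.006  0.045] [ 0.597 -0.034  0.007  0.648  0.024  0.118]
top wash 0.76 [277.5, 119.6, 23.4, 31.7] [0.765 0.103 0.112] [0.748 0.078 0.005 0.797 0.134 0.171]
top beaker 0.87 [132.1, 227.7, 33.8, 20.4] [0.443 0.56  0.052] [0.411 0.51  0.002 0.476 0.578 0.091]
top rack 0.6 [468.0, 196.0, 69.1, 37.7] [ 0.537 -0.551  0.042] [ 0.489 -0.638  0.009  0.587 -0.47   0.078]
top block_center 0.84 [228.7, 232.1]
top block_center 0.8 [263.0, 275.8]
top block_center 0.61 [193.2, 271.2]
top knob 0.63 [396.2, 230.3]
top toggle_pivot 0.61 [385.5, 220.4]
top station 0.79 [242.7, 198.9]
top station 0.53 [231.8, 233.5]
top control 0.57 [381.3, 217.0]
top control 0.18 [323.5, 184.8]
```

```bash
python3 - <<'E'
from h import *
np.set_printoptions(precision=4,suppress=True)
a=cv2.imread('pics/top0.png')[110:310,120:440]
cv2.imwrite('pics/topcrop.png',cv2.resize(a,None,fx=2.5,fy=2.5,interpolation=cv2.INTER_CUBIC))
a=cv2.imread('pics/scene0.png')[140:310,240:480]
cv2.imwrite('pics/scenecrop.png',cv2.resize(a,None,fx=3.3,fy=3.3,interpolation=cv2.INTER_CUBIC))
for n in('top','scene'):
    W=np.load(n+'W.npy')
    def rect(nm,z0,z1,x0,x1,y0,y1):
        m=(W[...,2]>z0)&(W[...,2]<z1)&(W[...,0]>x0)&(W[...,0]<x1)&(W[...,1]>y0)&(W[...,1]<y1)
        P=W[m]; 
        if len(P)<5: print(n,nm,len(P));return
        r=cv2.minAreaRect((P[:,:2]*1000).astype(np.float32)); print(n,nm,len(P),np.round(r[0],1),np.round(r[1],1),round(r[2],2),P[:,2].mean())
    rect('block',.12,.14,.4,.53,.22,.34)
    rect('purp?1',.12,.14,.28,.42,.12,.24)
    rect('blk3',.12,.14,.28,.42,.34,.46)
    rect('bar',.028,.045,.6,.75,.12,.4)
    rect('slab',.004,.016,.5,.75,.12,.4)
    rect('box',.068,.082,.4,.65,-.3,-.1)
    rect('knob',.145,.25,.4,.65,-.3,-.1)
    rect('bat',.11,.15,.4,.65,-.3,-.1)
E
```

```text
top block 766 [461.9 285.2] [80.6 79.8] 82.88 0.12968313326173148
top purp?1 808 [343.1 183.7] [80.6 80.1] 58.81 0.13000103076983988
top blk3 803 [346.6 394.1] [79.4 81.1] 1.07 0.12959306107552226
top bar 745 [695.2 231.1] [ 84.2 232.4] 6.37 0.03468229013669708
top slab 3217 [624.6 259.5] [278.2 248.7] 89.61 0.009804505481195049
top box 1592 [ 519.5 -197.3] [110.7 159.8] 87.07 0.076022456212829
top knob 121 [ 472.5 -193.4] [30.6 25.9] 0.64 0.18198340090550588
top bat 29 [ 507.1 -195.1] [34.9 32.4] 84.7 0.1230602508217066
scene block 426 [462.5 287. ] [84.1 85.3] 82.4 0.13098747061732632
scene purp?1 361 [345.4 187.1] [91.8 82.8] 59.74 0.1312675673116766
scene blk3 415 [346.5 396. ] [88.7 80.9] 1.16 0.13135387219987169
scene bar 548 [694.3 250.1] [202.2  44.9] 80.79 0.03637911324300627
scene slab 2164 [624.9 259.8] [279.4 249.8] 89.94 0.009947812245377042
scene box 575 [ 521.  -194.7] [116.1 163.8] 87.87 0.07622396936310653
scene knob 85 [ 476.3 -193.3] [36.9 31.8] 12.34 0.17364247732884092
scene bat 44 [ 507.9 -197.2] [47.3 32.1] 11.21 0.1269795672272883
```

View pics/topcrop.png

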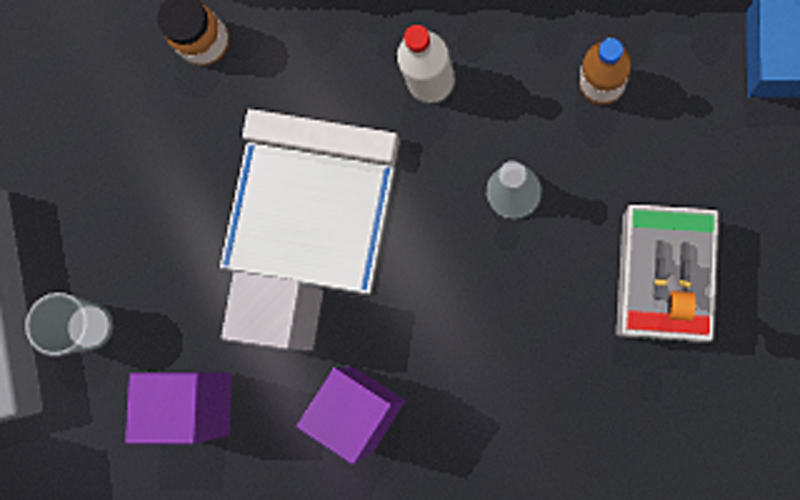

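View pics/scenecrop.png

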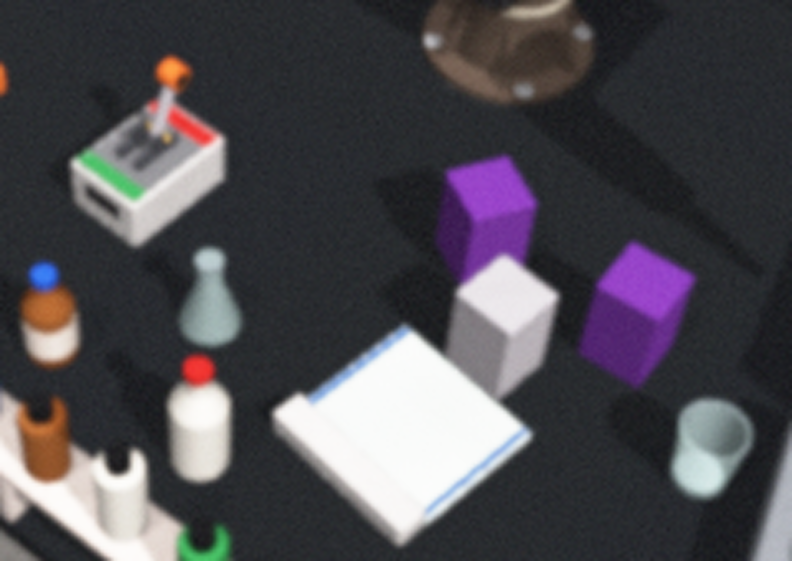

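The loose silver block, at (260,310) in the top crop, is the one meant. It stands against the plate front and is metal-coloured. The look-alikes at (160,408) and (350,415) are purple. The control box is at (668,272), with the knob leaning to the red stripe. The sizes agree with the given ones, so I start moving.

Request:
arm_command(rows=[[-1,4,4,0,-0.03],[-1,7.5,7.5,0,-0.06],[-1,11,11,0,-0.09],[-1,14,14,0,-0.11],[-1,14,14,0,-0.11]])

```text
clock: 2.0
position: [0.2797, 0.4737, 0.2321]
tcp_rot: [0.997, -0.081, -0.0, -0.0]
contact_force: [0.2, 1.0, 0.5]
opening: 0.146
gripper_force: 0.0
```

```bash
cat >> h.py <<'E'
def go(x,y,z,yaw=None):
    s=bot.sense();r=R.from_quat(s['tcp_rot']).as_matrix();p=s['position']
    print('pos',p.round(4),'yaw',round(np.degrees(np.arctan2(r[1,0],r[0,0])),2),'t',round(s['clock'],2),'F',s['contact_force'].round(1),'open',round(s['opening'],3))
    print('cm',((np.array([x,y,z])-p)@r*100).round(2),None if yaw is None else 'turn %.3f'%-(np.radians(yaw)-np.arctan2(r[1,0],r[0,0])))
E
python3 - <<'E'
from h import *
# station yaw from blue stripes & white bar, via colour in top view
im=cv2.cvtColor(cv2.imread('pics/top0.png'),cv2.COLOR_BGR2HSV);W=np.load('topW.npy')
m=(im[...,0]>95)&(im[...,0]<125)&(im[...,1]>90)&(W[...,2]<.02)&(W[...,0]>.48)&(W[...,0]<.72)&(W[...,1]>.12)&(W[...,1]<.4)
for c in (W[...,1]>.26,W[...,1]<.26):
    P=W[m&c][:,:2]; v=cv2.fitLine(P.astype(np.float32),cv2.DIST_HUBER,0,.001,.001).ravel(); print(len(P),v,np.degrees(np.arctan2(v[1],v[0])),P.min(0),P.max(0))
go(.378,.299,.231,-9)
E
```

```text
99 [ 0.9886964  -0.14993133  0.6064768   0.35533613] -8.622947 [0.52680471 0.33985124] [0.68415905 0.36922376]
101 [ 0.9878995  -0.15509559  0.57551986  0.17393565] -8.922339 [0.49741296 0.15913325] [0.65638149 0.18824011]
pos [0.2797 0.4737 0.2321] yaw -9.35 t 2.0 F [0.2 1.  0.5] open 0.146
cm [12.54 15.64  0.11] turn -0.006
```

Request:
arm_command(rows=[[-1,3,4,0,-0.006],[-1,6,8,0,-0.006],[-1,9.5,12,0,-0.006],[-1,12.5,15.6,0,-0.006],[-1,12.5,15.6,0,-0.006]])

```text
clock: 2.5
position: [0.378, 0.3, 0.2317]
tcp_rot: [0.997, -0.079, 0.0, -0.0]
contact_force: [-0.1, 0.3, -0.0]
opening: 0.002
gripper_force: 0.0
```

Request:
arm_command(rows=[[-1,0,0,3,0],[-1,0,0,6,0],[-1,0,0,9,0],[-1,0,0,12,0],[-1,0,0,13,0]])

```text
clock: 3.0
position: [0.3754, 0.303, 0.0989]
tcp_rot: [0.997, -0.077, -0.001, 0.002]
contact_force: [-1.0, -0.7, -0.1]
opening: 0.002
gripper_force: 0.0
```

```bash
python3 - <<'E'
from h import *
go(.378,.299,.1,-8.8)
E
```

```text
pos [0.3754 0.303  0.0989] yaw -8.89 t 3.0 F [-1.  -0.7 -0.1] open 0.002
cm [ 0.32  0.36 -0.11] turn -0.002
```

Request:
arm_command(rows=[[-1,1.5,0.2,0,0],[-1,2.7,0.4,0,0],[-1,3.7,0.4,0,0],[-1,4.7,0.4,0,0],[-1,5.7,0.4,0,0]])

```text
clock: 3.5
position: [0.4329, 0.2916, 0.102]
tcp_rot: [0.997, -0.077, 0.0, -0.001]
contact_force: [-5.4, 0.7, 4.7]
opening: -0.003
gripper_force: 2.5
```

Request:
arm_command(rows=[[-1,1,0,0,0],[-1,2,0,0,0],[-1,3,0,0,0],[-1,4,0,0,0],[-1,4.8,0,0,0]])

```text
clock: 4.0
position: [0.4805, 0.2834, 0.101]
tcp_rot: [0.997, -0.078, -0.0, 0.0]
contact_force: [0.4, 1.1, 0.1]
opening: 0.0
gripper_force: 0.0
```

```bash
python3 - <<'E'
from h import *
go(.49,.285,.1,-8.8)
im,d=cap('scene','s1.png')
a=cv2.imread('pics/s1.png')[140:310,240:480]
cv2.imwrite('pics/s1c.png',cv2.resize(a,None,fx=3.3,fy=3.3,interpolation=cv2.INTER_CUBIC))
E
```

```text
pos [0.4805 0.2834 0.101 ] yaw -8.89 t 4.0 F [0.4 1.1 0.1] open 0.0
cm [ 0.91 -0.3   0.1 ] turn -0.002
```

View pics/s1c.png

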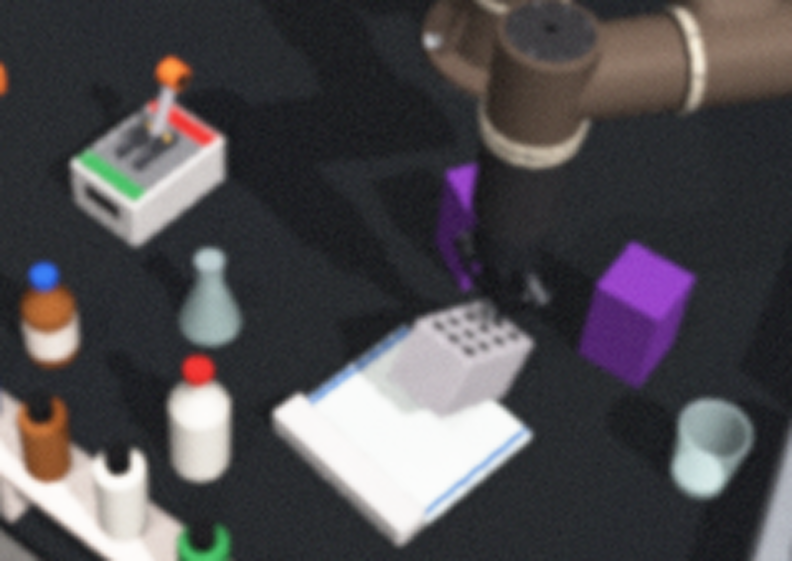

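The block, at about (460,365), is tipping over on to the plate with its wells up. The finger force is about 0, so it is falling by itself. I hold position and check.

Request:
arm_command(rows=[[-1,0,0,0,0],[-1,0,0,0,0],[-1,0,0,-1,0],[-1,0,0,-3,0],[-1,0,0,-6,0]])

```text
clock: 4.55
position: [0.4785, 0.2833, 0.1613]
tcp_rot: [0.997, -0.077, -0.001, 0.001]
contact_force: [0.6, 0.1, 0.7]
opening: -0.003
gripper_force: 0.0
```

```bash
python3 - <<'E'
from h import *
go(.44,-.19,.26,-2.5)
im,d=cap('scene','s2.png');W=cloud('scene',d)
m=(W[...,2]>.07)&(W[...,2]<.15)&(W[...,0]>.45)&(W[...,0]<.72)&(W[...,1]>.18)&(W[...,1]<.36)
P=W[m];P=P[P[:,2]<np.median(P[:,2])+.01];print(len(P),np.percentile(P[:,2],[5,50,95]),cv2.minAreaRect((P[:,:2]*1000).astype(np.float32)))
A=np.c_[P[:,:2],np.ones(len(P))];print(np.linalg.lstsq(A,P[:,2],rcond=None)[0])
a=cv2.imread('pics/s2.png')[140:310,240:480]
cv2.imwrite('pics/s2c.png',cv2.resize(a,None,fx=3.3,fy=3.3,interpolation=cv2.INTER_CUBIC))
E
```

```text
pos [0.4785 0.2833 0.1613] yaw -8.85 t 4.55 F [0.6 0.1 0.7] open -0.003
cm [ 3.46 47.38 -9.76] turn -0.111
752 [0.07619988 0.09106813 0.09730753] ((539.4989624023438, 276.37701416015625), (83.92725372314453, 137.864013671875), 81.53937530517578)
[-0.02601804 -0.03908738  0.11499111]
```

View pics/s2c.png

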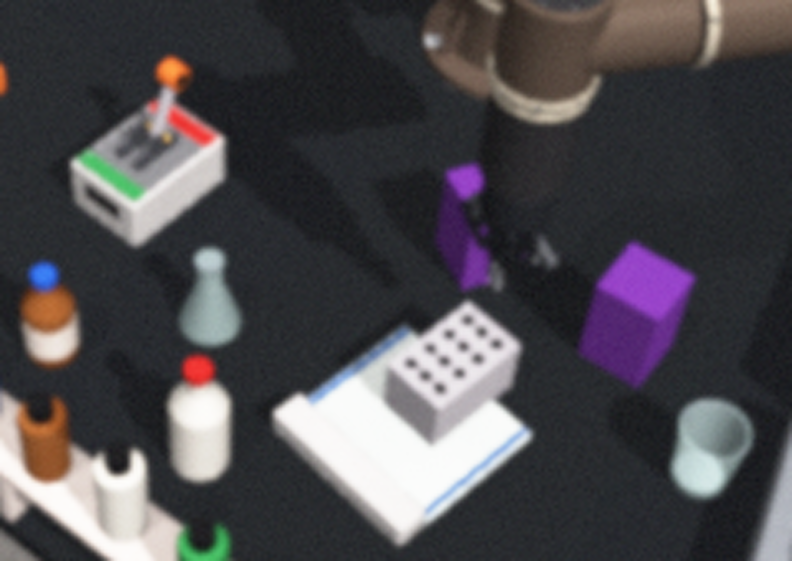

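The block, at about (450,370), lies flat on the plate with its wells up and a slight front overhang. Next is the toggle.

Request:
arm_command(rows=[[-1,0,2,-4,0],[-1,0,5,-8,0],[-1,0,9,-8,0],[-1,0,13,-8,0],[-1,0,17,-8,-0.05]])

```text
clock: 5.1
position: [0.4527, 0.1148, 0.2425]
tcp_rot: [0.999, -0.052, 0.001, -0.001]
contact_force: [1.6, 0.5, -0.0]
opening: 0.001
gripper_force: 0.0
```

Request:
arm_command(rows=[[0.4,0,4,0,0],[0.4,0,8,0,0],[0.4,0,12,0,0],[0.4,0,16,0,-0.03],[0.4,0,20,0,-0.06]])

```text
clock: 5.6
position: [0.4319, -0.0843, 0.2424]
tcp_rot: [1.0, -0.021, 0.001, -0.0]
contact_force: [1.4, -0.7, 0.1]
opening: 0.7
gripper_force: 0.0
```

```bash
python3 - <<'E'
from h import *
im,d=cap('top','t2.png');W=cloud('top',d)
m=(W[...,2]>.083)&(W[...,2]<.15)&(W[...,0]>.45)&(W[...,0]<.72)&(W[...,1]>.18)&(W[...,1]<.36)
P=W[m];print(len(P),np.percentile(P[:,2],[5,50,95]),cv2.minAreaRect((P[:,:2]*1000).astype(np.float32)))
A=np.c_[P[:,:2],np.ones(len(P))];print(np.linalg.lstsq(A,P[:,2],rcond=None)[0])
c=np.array(cv2.minAreaRect(P[:,:2].astype(np.float32))[0])-[.590,.265];a=np.radians(-8.8);print('in station',c@[np.cos(a),np.sin(a)],c@[-np.sin(a),np.cos(a)])
# knob by orange, initial top & scene views
for n in('top','scene'):
    h=cv2.cvtColor(cv2.imread(f'pics/{n}0.png'),cv2.COLOR_BGR2HSV);V=np.load(n+'W.npy')
    k=(h[...,0]<20)&(h[...,1]>130)&(V[...,2]>.13)&(abs(V[...,0]-.5)<.12)&(abs(V[...,1]+.2)<.1)
    Q=V[k];print(n,len(Q),np.percentile(Q,[2,50,98],axis=0).round(4).tolist())
go(.473,-.194,.24,-2.5)
E
```

```text
1115 [0.08630096 0.08995838 0.09352684] ((541.04541015625, 274.09130859375), (81.39202880859375, 129.91571044921875), 81.31816864013672)
[-0.00170405 -0.00106836  0.09116329]
in station -0.04976914332662609 0.0014949572038571227
top 113 [[0.4573, -0.2062, 0.1722], [0.4705, -0.1926, 0.1838], [0.4867, -0.1813, 0.1897]]
scene 64 [[0.4582, -0.2087, 0.1622], [0.475, -0.1898, 0.1801], [0.4909, -0.1773, 0.1912]]
pos [ 0.4308 -0.0879  0.2421] yaw -2.41 t 5.65 F [-1.3 -3.7  0.1] open 0.699
cm [ 4.67 10.42  0.22] turn 0.002
```

Request:
arm_command(rows=[[0.4,2,4,0,0],[0.4,3.5,8,0,0.005],[0.4,4.7,10.4,0,0.01],[0.4,4.7,10.4,0,0.01],[0.4,4.7,10.4,0,0.01]])

```text
clock: 6.15
position: [0.4745, -0.1893, 0.2414]
tcp_rot: [1.0, -0.028, -0.0, -0.0]
contact_force: [0.1, 0.5, 0.2]
opening: 0.705
gripper_force: 0.0
```

```bash
python3 - <<'E'
from h import *
go(.472,-.1936,.148,-2.9)
cap('wrist','w1.png');print(bot.landmark_of('wrist','knob'),bot.camera_params('wrist'))
E
```

```text
pos [ 0.4745 -0.1893  0.2414] yaw -3.22 t 6.15 F [0.1 0.5 0.2] open 0.705
cm [-0.22  0.45  9.34] turn -0.006
[{'uv': [320.2, 213.0], 'p': 0.75}] {'mtx': array([[309.70691629,   0.        , 317.92159532],
       [  0.        , 309.70691629, 201.50953012],
       [  0.        ,   0.        ,   1.        ]]), 'mount': array([[-4.98379704e-04, -9.63965356e-01, -2.66027337e-01,
         6.71075115e-02],
       [ 9.99997091e-01, -1.10824555e-03,  2.14238156e-03,
        -4.85451482e-04],
       [-2.36000522e-03, -2.66025495e-01,  9.63963104e-01,
        -1.42720004e-01],
       [ 0.00000000e+00,  0.00000000e+00,  0.00000000e+00,
         1.00000000e+00]])}
```

View pics/w1.png

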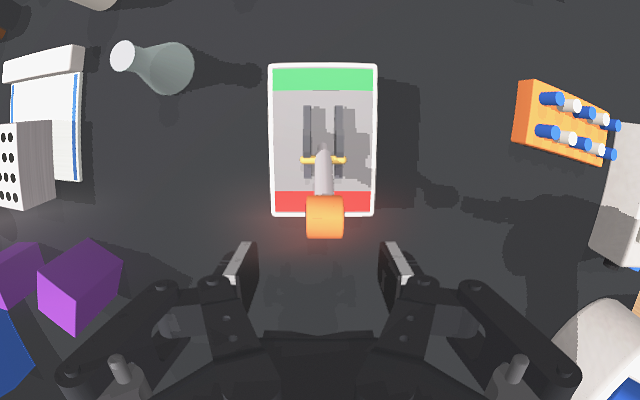

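The knob, at (325,217) in the wrist view, works out at about (0.4705, -0.1938), which matches the top-view estimate. I descend and grip.

Request:
arm_command(rows=[[0.4,-0.3,0.45,2.5,-0.005],[0.4,-0.3,0.45,5,-0.005],[0.4,-0.3,0.45,7.5,-0.005],[0.4,-0.3,0.45,9.3,-0.005],[0.4,-0.3,0.45,9.3,-0.005]])

```text
clock: 6.75
position: [0.4698, -0.1921, 0.1466]
tcp_rot: [1.0, -0.024, -0.002, -0.0]
contact_force: [0.1, 0.5, 0.5]
opening: 0.703
gripper_force: 0.0
```

Request:
arm_command(rows=[[-1,0,0,0,0],[-1,0,0,0,0],[-1,0,0,0,0],[-1,0,0,0,0],[-1,0,0,0,0]], squeeze=50)

```text
clock: 7.25
position: [0.4722, -0.1935, 0.1498]
tcp_rot: [1.0, -0.025, 0.001, 0.0]
contact_force: [-1.0, 0.2, 7.0]
opening: 0.298
gripper_force: 49.8
```

```bash
python3 - <<'E'
from h import *
go(.4716,-.1936,.148,-2.9)
E
```

```text
pos [ 0.4722 -0.1935  0.1498] yaw -2.84 t 7.25 F [-1.   0.2  7. ] open 0.298
cm [-0.06  0.01  0.18] turn 0.001
```

Request:
arm_command(rows=[[-1,-0.2,0,-0.5,0],[-1,-0.4,0,-1.0,0],[-1,-0.6,0,-1.4,0],[-1,-0.6,0,-1.4,0],[-1,-0.6,0,-1.4,0]])

```text
clock: 7.75
position: [0.4664, -0.193, 0.1625]
tcp_rot: [1.0, -0.025, 0.001, -0.0]
contact_force: [6.3, -2.5, -8.8]
opening: 0.299
gripper_force: 49.7
```

```bash
python3 - <<'E'
from h import *
go(.4656,-.1936,.162,-2.9)
cap('wrist','w2.png');a=cv2.imread('pics/w2.png')[50:270,220:430];cv2.imwrite('pics/w2c.png',cv2.resize(a,None,fx=2.6,fy=2.6))
E
```

```text
pos [ 0.4664 -0.193   0.1625] yaw -2.87 t 7.75 F [ 6.3 -2.5 -8.8] open 0.299
cm [-0.07  0.06  0.05] turn 0.001
```

View pics/w2c.png

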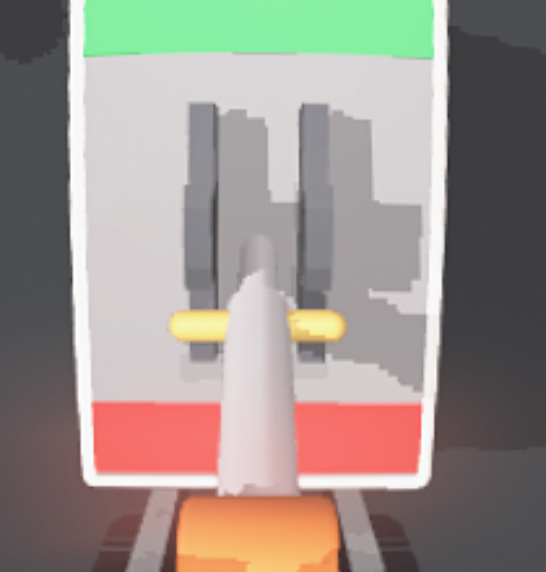

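The bat is out about 14 mm, with its yellow cross pin at (258,325) clear and the spring force near 11 N. I swing it over.

Request:
arm_command(rows=[[-1,0.7,0,-0.4,0],[-1,1.4,0,-0.65,0],[-1,2.7,0,-1.0,0],[-1,4.0,0,-1.2,0],[-1,5.4,0,-1.25,0]])

```text
clock: 8.3
position: [0.5197, -0.1958, 0.1744]
tcp_rot: [1.0, -0.025, -0.001, -0.0]
contact_force: [-3.6, -1.8, -10.0]
opening: 0.296
gripper_force: 49.7
```

```bash
python3 - <<'E'
from h import *
go(.52,-.1956,.176,-2.9)
E
```

```text
pos [ 0.5197 -0.1958  0.1744] yaw -2.87 t 8.3 F [ -3.6  -1.8 -10. ] open 0.296
cm [ 0.03 -0.02 -0.16] turn 0.001
```

Request:
arm_command(rows=[[-1,1.4,0,0.05,0],[-1,2.7,0,0.25,0],[-1,4.0,0,0.6,0],[-1,5.0,0,0.95,0],[-1,5.6,0,1.2,0]])

```text
clock: 8.8
position: [0.5753, -0.1987, 0.1617]
tcp_rot: [1.0, -0.025, -0.002, 0.0]
contact_force: [-7.2, -1.9, -6.7]
opening: 0.302
gripper_force: 49.4
```

Request:
arm_command(rows=[[-1,0,0,0,0],[-1,-0.2,0,0.4,0],[-1,-0.4,0,0.9,0],[-1,-0.6,0,1.35,0],[-1,-0.6,0,1.35,0]])

```text
clock: 9.3
position: [0.5727, -0.1988, 0.1516]
tcp_rot: [1.0, -0.024, 0.003, 0.001]
contact_force: [0.2, -1.4, 2.4]
opening: 0.296
gripper_force: 51.1
```

```bash
python3 - <<'E'
from h import *
go(.5685,-.198,.149,-2.9)
E
```

```text
pos [ 0.5727 -0.1988  0.1516] yaw -2.78 t 9.3 F [ 0.2 -1.4  2.4] open 0.296
cm [-0.43 -0.06  0.25] turn 0.002
```

Request:
arm_command(rows=[[0.4,0,0,0,0],[0.4,0,0,0,0],[0.4,0,0,0,0],[0.4,0,0,0,0],[0.4,0,0,0,0]])

```text
clock: 9.8
position: [0.5696, -0.1981, 0.1494]
tcp_rot: [1.0, -0.025, 0.0, -0.0]
contact_force: [-0.8, -0.0, 0.6]
opening: 0.701
gripper_force: 0.0
```

Request:
arm_command(rows=[[0.4,0,0,-2,0],[0.4,0,0,-4,0],[0.4,-1,0,-7,0],[0.4,-3,0,-10,0],[0.4,-6,0,-10,0]])

```text
clock: 10.3
position: [0.5117, -0.1958, 0.2533]
tcp_rot: [1.0, -0.025, 0.003, 0.001]
contact_force: [-0.2, -0.1, -0.1]
opening: 0.701
gripper_force: 0.0
```

```bash
python3 - <<'E'
from h import *
go(.5685,-.198,.149,-2.9)
im,d=cap('wrist','w3.png');W=None
im,d=cap('scene','s3.png');W=cloud('scene',d)
h=cv2.cvtColor(im,cv2.COLOR_RGB2HSV)
k=(h[...,0]<20)&(h[...,1]>130)&(W[...,2]>.13)&(abs(W[...,0]-.54)<.12)&(abs(W[...,1]+.2)<.1)
Q=W[k];print(len(Q),np.percentile(Q,[2,50,98],axis=0).round(4).tolist())
m=(W[...,2]>.083)&(W[...,2]<.15)&(W[...,0]>.45)&(W[...,0]<.72)&(W[...,1]>.18)&(W[...,1]<.36)
print(cv2.minAreaRect((W[m][:,:2]*1000).astype(np.float32)))
a=cv2.imread('pics/w3.png')
b=cv2.imread('pics/s3.png')[140:310,240:480]
cv2.imwrite('pics/c3.png',np.hstack([cv2.resize(a,(400,250)),cv2.resize(b,(353,250))]))
E
```

```text
pos [ 0.5117 -0.1958  0.2533] yaw -2.81 t 10.3 F [-0.2 -0.1 -0.1] open 0.701
cm [ 5.62 -0.07 10.46] turn 0.002
61 [[0.5552, -0.2137, 0.1652], [0.5716, -0.195, 0.1824], [0.5854, -0.1834, 0.1911]]
((542.2235717773438, 275.441650390625), (84.193603515625, 134.86590576171875), 80.9355697631836)
```

View pics/c3.png

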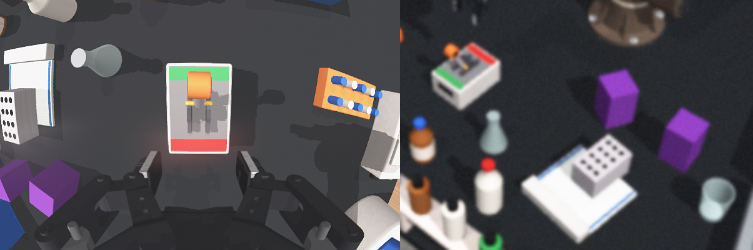

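The toggle leans to the green stripe (knob at (199,85) in the left picture). Its height is the same as at the start, so it is back in. The block lies flat on the plate and nothing else has moved. I hand in.

```bash
python3 -c "
from workcell import bot
print(bot.close_job())"
```

```text
the job is handed in; nothing more can be done
None
```

I handed the job in at about 10 s on the clock: the tube block lies flat on the warming plate with its wells up, and the toggle is flipped to green and back in; no verdict was returned.

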